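# Sort cleaned microscope optics into their trays

### The job

The microscope's optics have been cleaned: put each of the five loose parts (two eyepieces, two long objectives, one short objective) into the tray that already holds a sample of the same kind. Stand every part upright on the tray's floor, beside what is there; keep the parts upright all the way and set them down rather than drop them, for they are glass. Leave the slide box and the cleaner bottle where they are.

Things in the scene. Friction and masses are not known exactly. Their poses are not given: they have to be found in the camera images.
- eyepiece_a: Loose microscope eyepiece standing upright on the desk: a round part 50 mm tall; steel sleeve 32 mm diameter up to 24 mm, then black crown 40 mm diameter from 24 to 44 mm (grip here), then black rubber eyecup 36 mm diameter to the top. About 90 g. Origin: centre of its underside, z up. One of two alike.
- eyepiece_b: Loose microscope eyepiece standing upright on the desk: a round part 50 mm tall; steel sleeve 32 mm diameter up to 24 mm, then black crown 40 mm diameter from 24 to 44 mm (grip here), then black rubber eyecup 36 mm diameter to the top. About 90 g. Origin: centre of its underside, z up. One of two alike.
- long_a: Loose long objective lens standing upright on the desk, thread end down: steel cylinder 27 mm diameter up to 42 mm (grip here), with a dark ring near its top, then a long cone from 23 to 12 mm diameter with a small dark lens (6 mm) at its tip, 64 mm total height. About 120 g. Origin: centre of its underside, z up. One of two alike.
- long_b: Loose long objective lens standing upright on the desk, thread end down: steel cylinder 27 mm diameter up to 42 mm (grip here), with a dark ring near its top, then a long cone from 23 to 12 mm diameter with a small dark lens (6 mm) at its tip, 64 mm total height. About 120 g. Origin: centre of its underside, z up. One of two alike.
- short_a: Loose short objective lens standing upright on the desk: steel cylinder 27 mm diameter up to 30 mm (grip here), with a dark ring near its top, then a blunt nose from 23 to 21 mm diameter, with a wide dark lens (15 mm) on its flat top, only 36 mm total height. About 70 g. Origin: centre of its underside, z up. The only loose one of its kind.
- tray_eyepiece: Fixed open blue tray, 90 mm (its x) by 160 mm (its y), walls 12 mm high and 4 mm thick, floor top 4 mm above the desk; all three trays are alike and are told apart only by the sample part fixed in them. This one holds a fixed sample eyepiece (50 mm tall, 40 mm wide crown) standing at its y = -52 mm, x = 0; the rest of the floor (y from about -25 to +76 mm) is free. Origin: centre of its underside, z up, x across, y along its length.
- tray_long: Fixed open blue tray, 90 mm (its x) by 160 mm (its y), walls 12 mm high and 4 mm thick, floor top 4 mm above the desk; all three trays are alike and are told apart only by the sample part fixed in them. This one holds a fixed sample long objective (64 mm tall, 27 mm wide, cone top) standing at its y = -52 mm, x = 0; the rest of the floor (y from about -25 to +76 mm) is free. Origin: centre of its underside, z up, x across, y along its length.
- tray_short: Fixed open blue tray, 90 mm (its x) by 160 mm (its y), walls 12 mm high and 4 mm thick, floor top 4 mm above the desk; all three trays are alike and are told apart only by the sample part fixed in them. This one holds a fixed sample short objective (36 mm tall, 27 mm wide) standing at its y = -52 mm, x = 0; the rest of the floor (y from about -25 to +76 mm) is free. Origin: centre of its underside, z up, x across, y along its length.
- slide_box: Bystander, leave alone: loose closed slide box, 80 x 85 x 33 mm, blue with a clear lid. Origin: centre of its underside.
- cleaner: Bystander, leave alone: small green lens-cleaner bottle, 36 mm diameter, 75 mm tall, white cap. Origin: centre of its underside.

How it is judged:
By the outcome, as a careful person would: the job done as asked, in the order asked, and still so for the second after the job is handed in, with the robot touching nothing.
It also fails if it takes over 120 s, if anything falls off the work surface, if the arm or the gripper's body presses on something with over 40 N, if the wrist force passes 120 N, or if a joint passes its speed limit or range.

### The arm

A 6-joint arm with a two-finger parallel gripper is mounted at the origin on the work surface. World frame = base frame: x ahead of the robot, y to its left, z up, the work surface at z = 0. Lengths are in m, angles in rad, forces in N, time in s.
With the tool pointing down it reaches from about 0.25 to 0.8 m from the base axis. Payload 8.5 kg.
Tool frame: the origin (TCP) lies midway between the tips of the shut fingers; the grasp point (between the pads) lies 19 mm behind it (arm.tcp_to_grasp is the distance from the TCP to the grasp point, in m); z points along the fingers, y is the line along which they close (so a half turn about z gives the same grasp; the last joint's range is limited). The gripper opens to 85 mm and grips with 20 to 120 N. Pads are 22 mm wide; open, the fingers measure 114 mm over their backs; the gripper's body (76 mm by 85 mm) begins 54 mm behind the grasp point. The pads swing forward as they close: fully open they stand 13 mm farther back than shut.
Start: joints at [-1.221, 0.238, -0.013, 1.319, 0, 1.571], TCP at [0.18, -0.493, 0.231] pointing down, gripper open.
Joint ranges: [-2.66, 2.66], [-1.03, 1.9], [-1.14, 1.46], [-1.82, 2.27], [-1.45, 1.34], [-3.14, 3.14]. Speed limits (rad/s): [2.22, 2.22, 2.79, 3.14, 3.14, 3.14].

### API

Orientations are given as a rotation vector (axis times angle).
In Python, from rig import arm gives the robot as it stands. The module is installed in compiled form; this text tells all that it offers.
- The arm moves only by the tool send_rows, never from a script. Its argument "moves" is text: rows parted by semicolons, each of 5 numbers parted by spaces: the closure, from -1 (fully open) to 1 (shut), so that 0 is half open, then the shift along the tool's x, y, z in mm, then the turn about the tool's z in rad. A call has 1 to 12 rows; each row shifts and turns the commanded pose from where the row before left it, along the tool's axes as they then stand; what a row does not reach is not made up. A row lasts 1/8 s, in which the tool goes at most 62.5 mm and 10.7 degrees, less where a joint would pass 70% of its speed; a pose out of reach is approached as far as the arm can. A call with a gripper value outside its range is refused whole. The fingers move at their own pace and stop on an object; "newtons" is the grip in N (left out, the last holds). Time passes only in rows, so rows that do not move let the fingers close. It gives the time, the measured TCP pose, the force, the opening and the grip force at its end, in the units of the state.
- arm.sense(): the state, without advancing time (a new reading comes with each control period).
- arm.capture(name): name is "side" or "top" or "wrist"; returns a dict with "image" (400x640x3 uint8, red, green, blue), "K" (3x3 intrinsics, pixels), "D" ([k1, k2, p1, p2, k3] as OpenCV has them; the pictures are not rectified), "R" (3x3) and "t" (3): a world point X has camera coordinates R X + t; the wrist camera has in their place "T_tool_cam" (4x4, takes a point from camera to tool coordinates, whose origin is the TCP and whose axes are the flange's). Camera axes: x right, y down, z forward; pixel columns grow to the right and rows downward; lengths in m; the calibration is good to about 2 mm. A picture is of the moment at which its call begins: read the wrist's pose just before it. There is no depth.
- arm.hand_in(): hands the job in; it is judged then, once.
The state is a dict: "time_s": time; "joints": joint angles; "dq": joint speeds; "joint_efforts": joint torques, N m; "tcp_pos": TCP position; "ee_rot": TCP orientation; "wrist_force": force on the tool from outside, world axes, zero at the start; "moment": the same for the moment, N m; "finger_gap": finger opening in m; "grip_force": force on a finger pad.
Only numpy, scipy, OpenCV 4.12 (cv2) and the standard library are available. Lean on these libraries where they do the work, as an engineer would, in place of code of your own. Each camera call takes 0.05 s, during which the arm holds its last target. There are 200 camera calls.

## Working session

There is one attempt and no reset: what is moved stays moved. The work goes in short steps, Python scripts to look and compute and a tool call to move; the robot and the scene stay as the last step left them, time stands still between calls to the robot, and variables do not carry over. Pictures are saved under pics/ and viewed, at most 14 in all, crops included, and the job is handed in when it is done.

Besides the shell and the picture viewer there is one more tool, called after "Emit:" by a JSON object that holds its "fn" and its "kwargs", one argument or row to a line. send_rows: Moves the arm, as the interface text tells. Its arguments: {"type":"object","properties":{"moves":{"type":"string"},"newtons":{"type":"number"}},"required":["moves"]}

```bash
mkdir -p pics; python3 - <<'E'
from rig import arm
import cv2,numpy as np
s=arm.sense();print(s)
for n in("top","side"):
    c=arm.capture(n);cv2.imwrite(f"pics/{n}0.png",c["image"][:,:,::-1]);print(n,c["K"],c["D"],c["R"],c["t"])
    np.savez(f"{n}0.npz",**c)
print(arm.capture("wrist")["T_tool_cam"],arm.tcp_to_grasp)
E
```

```text
{'time_s': 0.0, 'joints': array([-1.22096411e+00,  2.38793720e-01, -1.42539965e-02,  1.31921094e+00,
        1.30952171e-05,  1.57083389e+00]), 'dq': array([ 1.77281617e-03, -6.37823255e-04, -6.20761288e-05, -1.51822107e-03,
        1.34051547e-03,  1.76023348e-03]), 'joint_efforts': array([ 3.80790755e-05, -5.38779902e+01,  3.46438408e+01,  1.83550565e-02,
       -1.12693822e-04, -2.53167599e-06]), 'tcp_pos': array([ 0.17979835, -0.49280472,  0.23067095]), 'ee_rot': array([-3.09224550e+00, -5.46408225e-01,  3.79351729e-04]), 'wrist_force': array([-0.09241324, -0.05630523,  0.22467089]), 'moment': array([ 0.03258195, -0.01716108, -0.04806984]), 'grip_force': 0.0, 'finger_gap': 0.08564317797043157}
top [[486.49619951   0.         315.12167537]
 [  0.         486.49619951 202.56880041]
 [  0.           0.           1.        ]] [0.00769348 0.         0.         0.         0.        ] [[ 0.01362854 -0.99990581 -0.0016222 ]
 [-0.99693759 -0.01346311 -0.07703363]
 [ 0.07700453  0.00266709 -0.99702718]] [-0.0122186   0.49378734  1.37540359]
side [[438.54571432   0.         324.79261512]
 [  0.         438.54571432 196.64665589]
 [  0.           0.           1.        ]] [-0.07238844  0.          0.          0.          0.        ] [[ 0.90336408 -0.42815886  0.02476542]
 [-0.20768396 -0.48725007 -0.84820678]
 [ 0.3752342   0.76109616 -0.52908594]] [-0.4737892   0.12052709  0.78218667]
[[ 9.85995694e-04 -9.51159867e-01 -3.08697157e-01  8.02549809e-02]
 [ 9.99999512e-01  9.19754487e-04  3.60099386e-04  1.09256386e-04]
 [-5.85864893e-05 -3.08697361e-01  9.51160310e-01 -1.43124723e-01]
 [ 0.00000000e+00  0.00000000e+00  0.00000000e+00  1.00000000e+00]] 0.0187
```

View pics/top0.png

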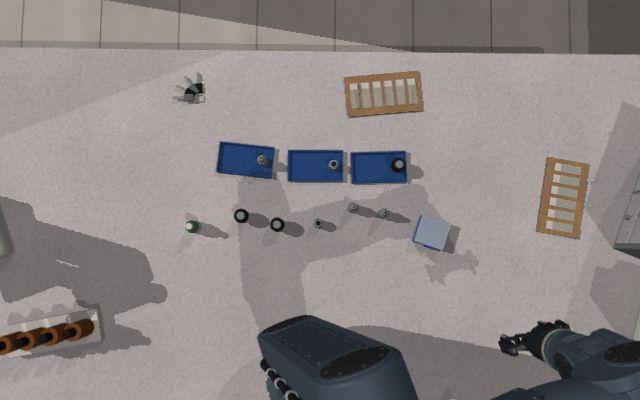

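View pics/side0.png

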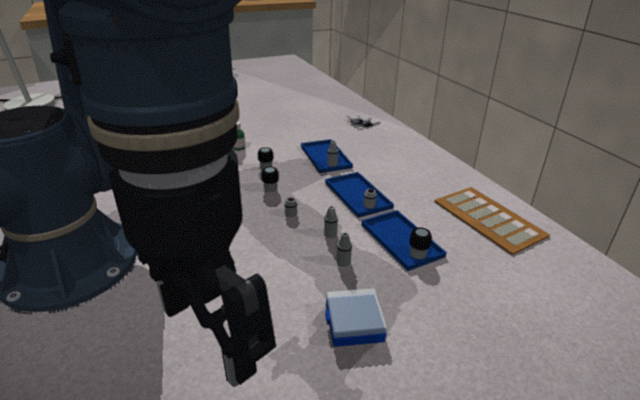

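The top view shows trays at (246,160), (316,166) and (379,168). The side view identifies them, left to right, as long, short and eyepiece. Loose parts in the top view are the eyepieces at (241,215) and (277,225), the short at (318,223), and the longs at (353,208) and (384,213). The box is at (432,232) and the bottle at (192,226).

```bash
cat > h.py <<'E'
import cv2,numpy as np
from scipy.spatial.transform import Rotation as Ro
def ray(c,uv):
    uv=np.array(uv,float).reshape(-1,1,2)
    n=cv2.undistortPoints(uv,np.array(c["K"]),np.array(c["D"])).reshape(-1,2)
    d=np.c_[n,np.ones(len(n))]@np.array(c["R"]); o=-np.array(c["R"]).T@np.array(c["t"])
    return o,d
def plane(c,uv,z):
    o,d=ray(c,uv); return o+d*((z-o[2])/d[:,2])[:,None]
def project(c,X):
    r,_=cv2.Rodrigues(np.array(c["R"]));return cv2.projectPoints(np.array(X,float).reshape(-1,3),r,np.array(c["t"]),np.array(c["K"]),np.array(c["D"]))[0].reshape(-1,2)
def wristcam(arm):
    s=arm.sense();c=arm.capture("wrist");T=np.eye(4);T[:3,:3]=Ro.from_rotvec(s["ee_rot"]).as_matrix();T[:3,3]=s["tcp_pos"]
    W=np.linalg.inv(T@c["T_tool_cam"]);c["R"]=W[:3,:3];c["t"]=W[:3,3];return s,c
E
python3 - <<'E'
from h import *
c=dict(np.load("top0.npz"))
im=c["image"][:,:,::-1].copy()
hsv=cv2.cvtColor(im,cv2.COLOR_BGR2HSV)
m=cv2.inRange(hsv,(100,150,40),(130,255,255))
m=cv2.morphologyEx(m,cv2.MORPH_CLOSE,np.ones((7,7)))
for k in cv2.findContours(m,0,2)[0]:
    if cv2.contourArea(k)>500:
        r=cv2.minAreaRect(k);p=plane(c,cv2.boxPoints(r),.012);print(r,p.mean(0).round(4),p[:,:2].round(3).tolist())
for n,u,z in[("ea",(241,215),.05),("eb",(277,225),.05),("sh",(318,223),.036),("la",(353,208),.064),("lb",(384,213),.064),("bot",(192,226),.075),("box",(432,232),.033),("sl",(262,160),.064),("ss",(334,165),.036),("se",(399,165),.05)]:print(n,plane(c,[u],z).round(3))
cv2.imwrite("pics/crop.png",cv2.resize(im[140:255,205:460],None,fx=3.1,fy=3.1,interpolation=2))
E
```

```text
((377.9809875488281, 166.94891357421875), (30.223417282104492, 54.00239181518555), 88.02507019042969) [ 0.6005 -0.1861  0.012 ] [[0.641, -0.106], [0.648, -0.263], [0.56, -0.266], [0.553, -0.11]]
((314.5, 165.5), (29.0, 53.0), 90.0) [ 0.6022 -0.0022  0.012 ] [[0.644, 0.075], [0.646, -0.079], [0.561, -0.079], [0.559, 0.074]]
((244.9512176513672, 159.4390411376953), (54.332313537597656, 30.258241653442383), 6.340191841125488) [0.6173 0.1998 0.012 ] [[0.581, 0.282], [0.669, 0.275], [0.654, 0.117], [0.565, 0.125]]
ea [[0.454 0.201 0.05 ]]
eb [[0.427 0.1   0.05 ]]
sh [[ 0.435 -0.014  0.036]]
la [[ 0.477 -0.111  0.064]]
lb [[ 0.464 -0.197  0.064]]
bot [[0.421 0.331 0.075]]
box [[ 0.414 -0.336  0.033]]
sl [[0.608 0.144 0.064]]
ss [[ 0.601 -0.058  0.036]]
se [[ 0.601 -0.24   0.05 ]]
```

View pics/crop.png

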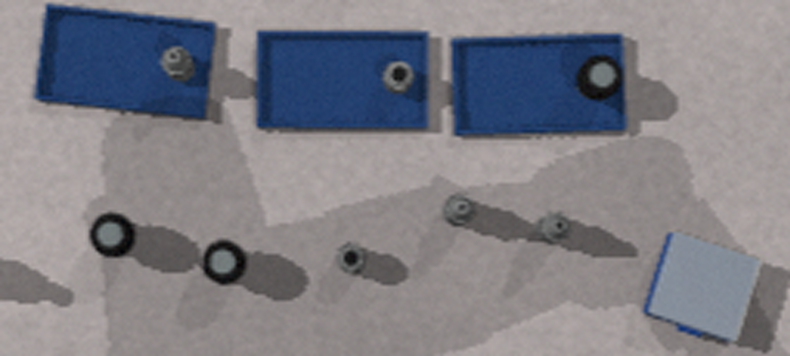

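Emit:
{"fn": "send_rows", "kwargs": {
  "moves": "-1 0 0 0 -0.1744;-1 0 0 0 -0.1744;-1 0 0 0 -0.1744;-1 0 0 0 -0.1744;-1 0 0 0 -0.1744;-1 0 0 0 -0.1744;-1 0 0 0 -0.1744;-1 40 30 0 0;-1 40 30 0 0;-1 40 30 0 0;-1 40 30 0 0;-1 40 30 0 0",
  "newtons": 25
}}

```text
time_s: 1.65
tcp_pos: [0.3306, -0.2918, 0.2312]
ee_rot: [-2.222, -2.221, -0.0]
wrist_force: [1.0, -1.3, -0.5]
finger_gap: 0.0854
grip_force: 0.0
```

Emit:
{"fn": "send_rows", "kwargs": {
  "moves": "-1 40 30 0 0;-1 40 30 0 0;-1 40 30 0 0;-1 40 30 0 0;-1 20 20 0 0;-1 0 0 0 0;-1 0 0 0 0"
}}

```text
time_s: 2.52
tcp_pos: [0.4694, -0.1134, 0.2311]
ee_rot: [-2.221, -2.221, 0.001]
wrist_force: [0.0, 0.5, -0.0]
finger_gap: 0.085
grip_force: 0.0
```

```bash
python3 - <<'E'
from h import *
from rig import arm
s,c=wristcam(arm);print(s["time_s"],s["tcp_pos"],s["ee_rot"],c["K"],c["D"])
cv2.imwrite("pics/w1.png",c["image"][:,:,::-1]);np.savez("w1.npz",**c)
for n,X in[("sh",(.435,-.014,.036)),("la",(.477,-.111,.064)),("lb",(.464,-.197,.064))]:print(n,project(c,X))
E
```

```text
2.525 [ 0.46944977 -0.11343663  0.23106787] [-2.22091882e+00 -2.22101874e+00  9.44414005e-04] [[311.60292838   0.         319.86189146]
 [  0.         311.60292838 198.41611994]
 [  0.           0.           1.        ]] [0.00683407 0.         0.         0.         0.        ]
sh [[284.85579555  76.27078756]]
la [[326.22064389 176.35687453]]
lb [[313.92384703 251.82084471]]
```

View pics/w1.png

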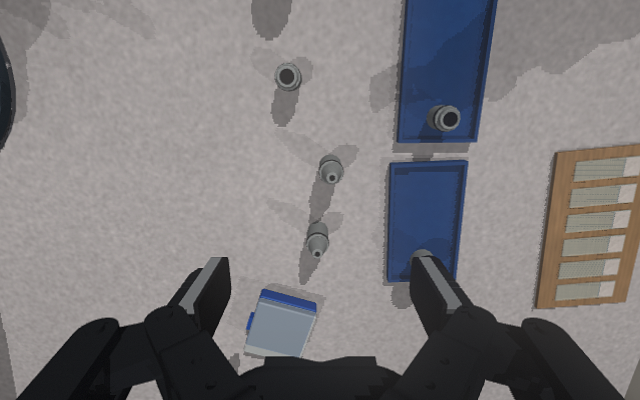

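The wrist view shows the long tips at about (332,178) and (318,253), and the short's lens centre at (287,76). The short tray's sample lens is at (450,119). The eyepiece tray spans (388-467, 160-283).

```bash
python3 - <<'E'
from h import *
c=dict(np.load("w1.npz"))
for n,u,z in[("sh",(287,76),.036),("la",(332,178),.064),("lb",(318,253),.064),("ss",(450,119),.040)]:print(n,plane(c,[u],z).round(4))
print(plane(c,[(388,162),(467,160),(386,283),(456,283),(398,141),(477,142)],.016).round(3))
im=c["image"][:,:,::-1]
cv2.imwrite("pics/w1c.png",cv2.resize(im[50:270,260:480],None,fx=2.7,fy=2.7,interpolation=2))
E
```

```text
sh [[ 0.4372 -0.0137  0.036 ]]
la [[ 0.4829 -0.1127  0.064 ]]
lb [[ 0.4685 -0.1985  0.064 ]]
ss [[ 0.6058 -0.0556  0.04  ]]
[[ 0.55  -0.106  0.016]
 [ 0.641 -0.103  0.016]
 [ 0.558 -0.268  0.016]
 [ 0.651 -0.268  0.016]
 [ 0.56  -0.081  0.016]
 [ 0.65  -0.083  0.016]]
```

View pics/w1c.png

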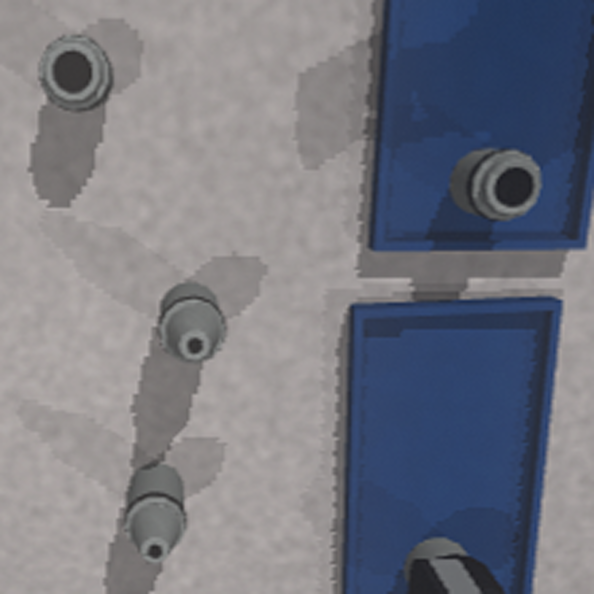

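Emit:
{"fn": "send_rows", "kwargs": {
  "moves": "-0.4 1 12 40 0;-0.4 0 0 50 0;-0.4 0 0 50 0;-0.4 0 0 40 0;-0.4 0 0 25 0;-0.4 0 0 14 0;-0.4 0 0 0 0;1 0 0 0 0;1 0 0 0 0;1 0 0 0 0;1 0 0 0 0",
  "newtons": 25
}}

```text
time_s: 3.95
tcp_pos: [0.4826, -0.1124, 0.0134]
ee_rot: [2.22, 2.22, 0.001]
wrist_force: [-1.6, -0.7, 6.2]
finger_gap: 0.0263
grip_force: 24.8
```

```bash
python3 - <<'E'
from h import *
from rig import arm
s,c=wristcam(arm);print(s["tcp_pos"])
im=np.vstack([c["image"],arm.capture("side")["image"]])[:,:,::-1]
cv2.imwrite("pics/g1.png",cv2.resize(im,(480,600)))
E
```

```text
[ 0.48262717 -0.11244007  0.01335018]
```

View pics/g1.png

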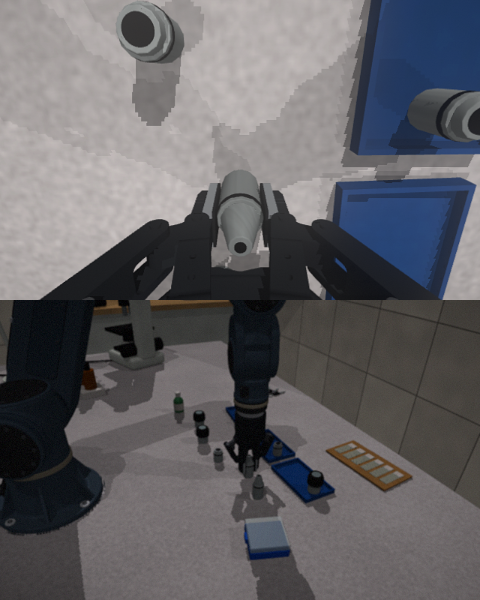

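The long objective is held upright between the pads, with its tip at (240,247).

Emit:
{"fn": "send_rows", "kwargs": {
  "moves": "1 0 0 -20 0;1 0 0 -35 0;1 0 0 -35 0;1 39 17 0 0;1 39 17 0 0;1 39 17 0 0;1 39 17 0 0;1 39 17 0 0;1 39 17 0 0;1 39 17 0 0;1 39 17 0 0;1 0 0 0 0",
  "newtons": 25
}}

```text
time_s: 5.55
tcp_pos: [0.6188, 0.2026, 0.1021]
ee_rot: [-2.218, -2.225, -0.002]
wrist_force: [-0.7, 0.5, -1.1]
finger_gap: 0.0259
grip_force: 25.1
```

```bash
python3 - <<'E'
from h import *
from rig import arm
s,c=wristcam(arm);print(s["tcp_pos"],s["finger_gap"])
np.savez("w2.npz",**c);cv2.imwrite("pics/w2.png",c["image"][:,:,::-1])
X=[(.6173+.098*t[1]+.995*t[0],.1998+.995*t[1]-.098*t[0],.012) for t in[(-.045,.08),(.045,.08),(.045,-.08),(-.045,-.08)]]
print(project(c,X).round())
E
```

```text
[0.61876746 0.20258512 0.10205135] 0.02592318218015129
[[265.  94.]
 [390. 108.]
 [359. 297.]
 [256. 288.]]
```

View pics/w2.png

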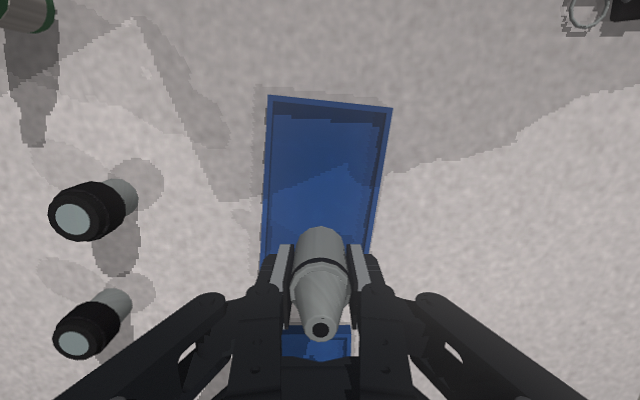

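The tray corners at (268,95) and (392,108) match the prediction, so the part is centred. I'm lowering it.

Emit:
{"fn": "send_rows", "kwargs": {
  "moves": "1 0 0 35 0;1 0 0 30 0;1 0 0 12 0;1 0 0 4 0;1 0 0 2 0;1 0 0 1.5 0;1 0 0 0 0"
}}

```text
time_s: 6.48
tcp_pos: [0.6183, 0.1999, 0.0184]
ee_rot: [2.221, 2.221, 0.001]
wrist_force: [-0.2, -0.3, -1.4]
finger_gap: 0.0265
grip_force: 25.1
```

Emit:
{"fn": "send_rows", "kwargs": {
  "moves": "1 0 0 0.6 0;1 0 0 0.6 0;1 0 0 0 0"
}}

```text
time_s: 6.85
tcp_pos: [0.6182, 0.1999, 0.0175]
ee_rot: [2.221, 2.221, 0.001]
wrist_force: [-2.7, -0.7, 5.0]
finger_gap: 0.0264
grip_force: 25.8
```

Emit:
{"fn": "send_rows", "kwargs": {
  "moves": "0.3 0 0 0 0;0 0 0 0 0;-0.4 0 0 0 0;-0.4 0 0 -10 0;-0.4 0 0 -40 0;-0.4 0 0 -40 0;-0.4 -40 -15 0 0;-0.4 -40 -15 0 0;-0.4 -40 -15 0 0;-0.4 -40 -15 0 0;-0.4 -40 -15 0 0;-0.4 -40 -15 0 0"
}}

```text
time_s: 8.35
tcp_pos: [0.5277, -0.0414, 0.1074]
ee_rot: [2.221, 2.221, 0.001]
wrist_force: [0.3, -0.1, 0.3]
finger_gap: 0.0598
grip_force: 0.0
```

Emit:
{"fn": "send_rows", "kwargs": {
  "moves": "-0.4 -40 -15 0 0;-0.4 -40 -15 0 0;-0.4 -40 -15 0 0;-0.4 -39 -14 0 0;-0.4 0 0 0 0;-0.4 0 0 0 0"
}}

```text
time_s: 9.1
tcp_pos: [0.4691, -0.1992, 0.1071]
ee_rot: [2.222, 2.22, 0.001]
wrist_force: [0.9, 0.3, -0.2]
finger_gap: 0.0596
grip_force: 0.0
```

```bash
python3 - <<'E'
from h import *
from rig import arm
s,c=wristcam(arm);print(s["tcp_pos"],s["ee_rot"])
cv2.imwrite("pics/w3.png",np.vstack([cv2.resize(c["image"],(480,300)),arm.capture("side")["image"][100:300,150:630]])[:,:,::-1])
print(project(c,[.4685,-.1985,.064])*.75)
E
```

```text
[ 0.46913783 -0.19919506  0.10708163] [2.22218482e+00 2.22020123e+00 8.61640857e-04]
[[237.89158744 169.0465484 ]]
```

View pics/w3.png

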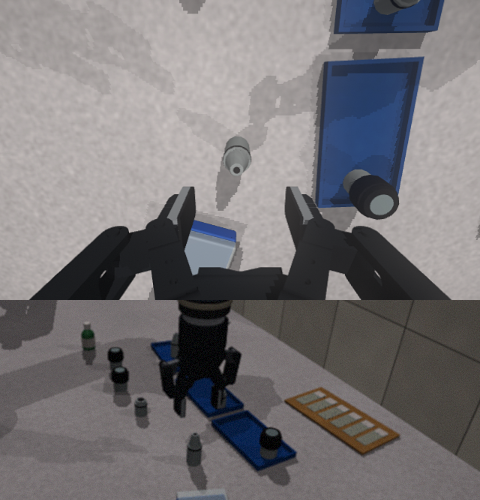

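The tip at (237,170) is on target and the placed part stands in the long tray. I'm descending.

Emit:
{"fn": "send_rows", "kwargs": {
  "moves": "-0.4 0 0 40 0;-0.4 0 0 35 0;-0.4 0 0 19 0;-0.4 0 0 0 0;1 0 0 0 0;1 0 0 0 0;1 0 0 0 0;1 0 0 0 0;1 0 0 -20 0;1 0 0 -35 0;1 0 0 -35 0"
}}

```text
time_s: 10.58
tcp_pos: [0.4688, -0.1992, 0.1038]
ee_rot: [-2.222, -2.221, -0.0]
wrist_force: [0.7, 0.0, -0.8]
finger_gap: 0.026
grip_force: 24.9
```

Emit:
{"fn": "send_rows", "kwargs": {
  "moves": "1 40.5 14 0 0;1 40.5 14 0 0;1 40.5 14 0 0;1 40.5 14 0 0;1 40.5 14 0 0;1 40.5 14 0 0;1 40.5 14 0 0;1 40.5 14 0 0;1 40.5 14 0 0;1 40.5 14 0 0;1 40.5 14 0 0;1 0 0 0 0"
}}

```text
time_s: 12.08
tcp_pos: [0.6236, 0.249, 0.1023]
ee_rot: [-2.218, -2.224, -0.002]
wrist_force: [0.0, 0.7, -0.9]
finger_gap: 0.0261
grip_force: 25.0
```

Emit:
{"fn": "send_rows", "kwargs": {
  "moves": "1 0 0 35 0;1 0 0 30 0;1 0 0 12 0;1 0 0 4 0;1 0 0 2 0;1 0 0 1 0;1 0 0 0.6 0;1 0 0 0.6 0;1 0 0 0 0"
}}

```text
time_s: 13.2
tcp_pos: [0.6233, 0.2464, 0.0178]
ee_rot: [2.222, 2.221, 0.001]
wrist_force: [-0.9, -0.0, 1.1]
finger_gap: 0.026
grip_force: 25.3
```

Emit:
{"fn": "send_rows", "kwargs": {
  "moves": "1 0 0 0.4 0;0.3 0 0 0 0;0 0 0 0 0;-0.4 0 0 0 0;-0.4 0 0 -10 0;-0.4 0 0 -40 0;-0.4 0 0 -40 0;-0.4 -32 -23 0 0;-0.4 -32 -23 0 0;-0.4 -32 -23 0 0;-0.4 -32 -23 0 0;-0.4 -32 -23 0 0"
}}

```text
time_s: 14.7
tcp_pos: [0.5075, 0.0854, 0.1078]
ee_rot: [2.221, 2.221, 0.001]
wrist_force: [-0.1, 0.3, 0.3]
finger_gap: 0.0594
grip_force: 0.0
```

Emit:
{"fn": "send_rows", "kwargs": {
  "moves": "-0.4 -32 -23 0 0;-0.4 -32 -23 0 0;-0.4 -36 -25 0 0;-0.4 0 0 0 0;-0.4 0 0 0 0"
}}

```text
time_s: 15.32
tcp_pos: [0.4378, -0.0137, 0.1078]
ee_rot: [2.222, 2.22, 0.002]
wrist_force: [-0.7, 0.3, 0.8]
finger_gap: 0.0595
grip_force: 0.0
```

```bash
python3 - <<'E'
from h import *
from rig import arm
s,c=wristcam(arm);print(s["tcp_pos"],s["ee_rot"])
cv2.imwrite("pics/w4.png",np.vstack([cv2.resize(c["image"],(480,300)),arm.capture("side")["image"][100:300,150:630]])[:,:,::-1])
np.savez("w4.npz",**c)
print(project(c,[.4372,-.0137,.036])*.75)
w=dict(np.load("w2.npz"));print(plane(w,[(73,219),(75,342)],.05))
E
```

```text
[ 0.43780567 -0.01366704  0.10775566] [2.2216953  2.21972176 0.00224472]
[[238.03341749 158.28124464]]
[[0.45465445 0.20369061 0.05      ]
 [0.43216134 0.10212683 0.05      ]]
```

View pics/w4.png

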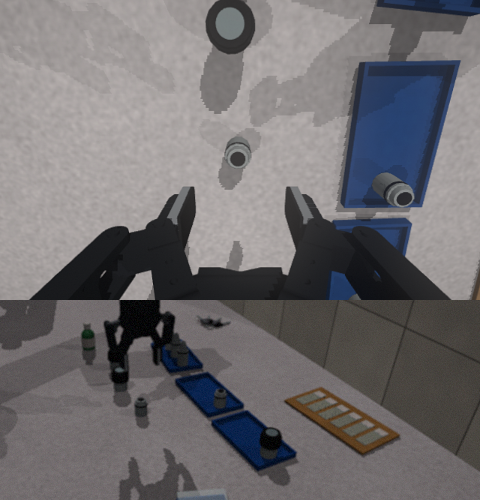

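Emit:
{"fn": "send_rows", "kwargs": {
  "moves": "-0.4 0 0 40 0;-0.4 0 0 35 0;-0.4 0 0 18 0;-0.4 0 0 10 0;-0.4 0 0 0 0;1 0 0 0 0;1 0 0 0 0;1 0 0 0 0;1 0 0 0 0"
}}

```text
time_s: 16.55
tcp_pos: [0.4376, -0.0137, 0.0048]
ee_rot: [2.221, 2.221, 0.002]
wrist_force: [-1.0, 1.1, 6.4]
finger_gap: 0.0261
grip_force: 24.5
```

```bash
python3 - <<'E'
from h import *
w=dict(np.load("w4.npz"));print(plane(w,[(455,277),(565,279),(479,83),(613,81)],.012).round(4))
print(plane(w,[(404/.75,198/.75)],.04), plane(w,[(230/.75,24/.75)],.05))
E
```

```text
[[ 0.5577 -0.0844  0.012 ]
 [ 0.6543 -0.0863  0.012 ]
 [ 0.5535  0.0754  0.012 ]
 [ 0.6488  0.0764  0.012 ]]
[[ 0.60590146 -0.05538026  0.04      ]] [[0.43136611 0.10151828 0.05      ]]
```

Emit:
{"fn": "send_rows", "kwargs": {
  "moves": "1 0 0 -15 0;1 0 0 -45 0;1 4.6 33.4 0 0;1 4.6 33.4 0 0;1 4.6 33.4 0 0;1 4.6 33.4 0 0;1 4.6 33.4 0 0;1 0 0 0 0;1 0 0 0 0;1 0 0 30 0;1 0 0 17 0;1 0 0 5 0"
}}

```text
time_s: 18.05
tcp_pos: [0.6022, 0.0091, 0.0113]
ee_rot: [-2.221, -2.22, 0.003]
wrist_force: [-0.2, -0.0, -0.8]
finger_gap: 0.0262
grip_force: 25.0
```

Emit:
{"fn": "send_rows", "kwargs": {
  "moves": "1 0 0 1.5 0;1 0 0 1 0;1 0 0 0.6 0;1 0 0 0.6 0;1 0 0 0 0"
}}

```text
time_s: 18.68
tcp_pos: [0.6043, 0.0093, 0.0089]
ee_rot: [2.221, 2.221, 0.001]
wrist_force: [-1.9, 0.4, 5.7]
finger_gap: 0.0261
grip_force: 25.4
```

Emit:
{"fn": "send_rows", "kwargs": {
  "moves": "0.25 0 0 0 0;0.1 0 0 0 0;0.1 0 0 0 0;0.1 0 0 -15 0;0 0 0 -40 0;-0.6 0 0 -35 0;-0.6 23 -43 0 0;-0.6 23 -43 0 0;-0.6 23 -43 0 0;-0.6 23 -43 0 0;-0.6 0 0 0 0;-0.6 0 0 0 0"
}}

```text
time_s: 20.18
tcp_pos: [0.433, 0.1015, 0.0994]
ee_rot: [2.22, 2.221, 0.003]
wrist_force: [0.4, -0.7, 0.5]
finger_gap: 0.0685
grip_force: 0.0
```

```bash
python3 - <<'E'
from h import *
from rig import arm
s,c=wristcam(arm);print(s["tcp_pos"],s["ee_rot"],s["finger_gap"])
cv2.imwrite("pics/w5.png",np.vstack([cv2.resize(c["image"],(480,300)),arm.capture("side")["image"][100:300,150:630]])[:,:,::-1])
print(project(c,[[.4318,.1018,.05],[.4546,.2037,.05]])*.75);np.savez("w5.npz",**c)
E
```

```text
[0.4330351  0.10154201 0.09938387] [2.22011555 2.22094175 0.00311555] 0.06845385781003818
[[237.17204656 166.74009338]
 [267.14893394  41.2485968 ]]
```

View pics/w5.png

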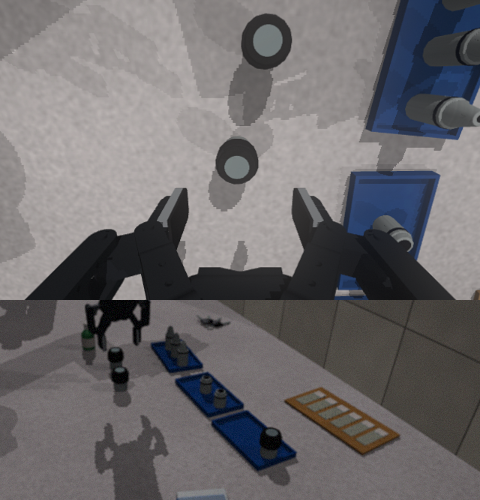

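All three objectives stand in their trays, and the eyepiece at (237,165) is centred between the fingers.

Emit:
{"fn": "send_rows", "kwargs": {
  "moves": "-0.6 0 0 40 0;-0.6 0 0 30 0;-0.6 0 0 16 0;-0.6 0 0 0 0;1 0 0 0 0;1 0 0 0 0;1 0 0 0 0;1 0 0 0 0;1 0 0 -15 0;1 0 0 -30 0;1 0 0 -30 0;1 0 0 0 0"
}}

```text
time_s: 21.78
tcp_pos: [0.4334, 0.1017, 0.0892]
ee_rot: [2.22, 2.22, 0.006]
wrist_force: [-0.3, -0.3, -1.8]
finger_gap: 0.039
grip_force: 25.7
```

Emit:
{"fn": "send_rows", "kwargs": {
  "moves": "1 -36 21 0 0;1 -36 21 0 0;1 -36 21 0 0;1 -36 21 0 0;1 -36 21 0 0;1 -36 21 0 0;1 -36 21 0 0;1 -36 21 0 0;1 0 0 0 0;1 0 0 0 0"
}}

```text
time_s: 23.02
tcp_pos: [0.599, -0.1863, 0.086]
ee_rot: [-2.22, -2.219, 0.001]
wrist_force: [-0.2, 0.1, -1.2]
finger_gap: 0.0389
grip_force: 25.7
```

```bash
python3 - <<'E'
from h import *
from rig import arm
s,c=wristcam(arm);print(s["tcp_pos"],s["ee_rot"],s["finger_gap"])
cv2.imwrite("pics/w6.png",np.vstack([cv2.resize(c["image"],(480,300)),arm.capture("side")["image"][100:300,150:630]])[:,:,::-1])
np.savez("w6.npz",**c)
E
```

```text
[ 0.59898596 -0.18628381  0.0860239 ] [-2.22039644e+00 -2.21924662e+00  1.22360011e-03] 0.03892685554708626
```

View pics/w6.png

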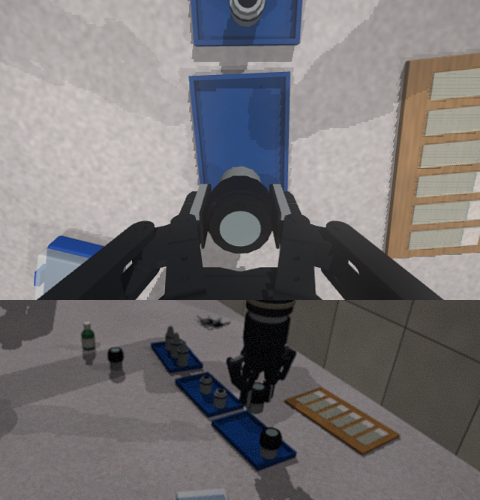

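The eyepiece is held upright over the tray centreline, with the tray's far corners at (189,77) and (291,72).

Emit:
{"fn": "send_rows", "kwargs": {
  "moves": "1 0 0 30 0;1 0 0 25 0;1 0 0 10 0;1 0 0 3 0;1 0 0 1.5 0;1 0 0 0.7 0;1 0 0 0.6 0;1 0 0 0 0"
}}

```text
time_s: 24.12
tcp_pos: [0.6004, -0.1869, 0.0172]
ee_rot: [2.221, 2.221, 0.001]
wrist_force: [-0.3, 0.8, 4.5]
finger_gap: 0.0392
grip_force: 26.2
```

Emit:
{"fn": "send_rows", "kwargs": {
  "moves": "0 0 0 0 0;-0.3 0 0 0 0;-0.6 0 0 0 0;-0.6 0 0 -10 0;-0.6 0 0 -40 0;-0.6 0 0 -35 0;-0.6 39 -14.5 0 0;-0.6 39 -14.5 0 0;-0.6 39 -14.5 0 0;-0.6 39 -14.5 0 0;-0.6 39 -14.5 0 0;-0.6 39 -14.5 0 0"
}}

```text
time_s: 25.62
tcp_pos: [0.5127, 0.0485, 0.1024]
ee_rot: [2.221, 2.221, 0.001]
wrist_force: [0.2, 0.1, -0.1]
finger_gap: 0.0684
grip_force: 0.0
```

Emit:
{"fn": "send_rows", "kwargs": {
  "moves": "-0.6 39 -14.5 0 0;-0.6 39 -14.5 0 0;-0.6 39 -14.5 0 0;-0.6 39 -14.5 0 0;-0.6 0 0 0 0;-0.6 0 0 0 0"
}}

```text
time_s: 26.38
tcp_pos: [0.4552, 0.2033, 0.102]
ee_rot: [2.221, 2.222, 0.001]
wrist_force: [-1.0, -0.6, 1.0]
finger_gap: 0.0686
grip_force: 0.0
```

```bash
python3 - <<'E'
from h import *
from rig import arm
s,c=wristcam(arm);print(s["tcp_pos"],s["ee_rot"],s["finger_gap"])
cv2.imwrite("pics/w7.png",np.vstack([cv2.resize(c["image"],(480,300)),arm.capture("side")["image"][100:300,150:630]])[:,:,::-1])
print(project(c,[[.4546,.2037,.05]])*.75)
E
```

```text
[0.45521673 0.20326958 0.10200607] [2.22061931e+00 2.22168370e+00 7.56882657e-04] 0.06863823548943884
[[237.98046155 165.42235625]]
```

View pics/w7.png

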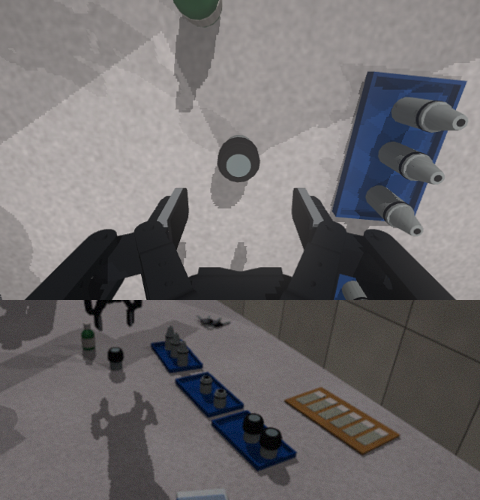

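Everything placed so far is upright, and the last eyepiece at (238,165) is centred.

Emit:
{"fn": "send_rows", "kwargs": {
  "moves": "-0.6 0 0 40 0;-0.6 0 0 33 0;-0.6 0 0 16 0;-0.6 0 0 0 0;1 0 0 0 0;1 0 0 0 0;1 0 0 0 0;1 0 0 0 0;1 0 0 -15 0;1 0 0 -30 0;1 0 0 -30 0;1 0 0 0 0"
}}

```text
time_s: 27.98
tcp_pos: [0.4565, 0.204, 0.0898]
ee_rot: [2.22, 2.22, 0.007]
wrist_force: [-0.4, -0.3, -0.8]
finger_gap: 0.0391
grip_force: 25.5
```

Emit:
{"fn": "send_rows", "kwargs": {
  "moves": "1 -38 16 0 0;1 -38 16 0 0;1 -38 16 0 0;1 -38 16 0 0;1 -38 16 0 0;1 -38 16 0 0;1 -38 16 0 0;1 -38 16 0 0;1 -38 16 0 0;1 0 0 0 0;1 0 0 0 0"
}}

```text
time_s: 29.35
tcp_pos: [0.5981, -0.1383, 0.0865]
ee_rot: [-2.221, -2.219, 0.001]
wrist_force: [0.3, 0.1, -0.8]
finger_gap: 0.0392
grip_force: 25.5
```

Emit:
{"fn": "send_rows", "kwargs": {
  "moves": "1 0 0 30 0;1 0 0 25 0;1 0 0 10 0;1 0 0 3 0;1 0 0 1.5 0;1 0 0 0.7 0;1 0 0 0.6 0;1 0 0 0 0"
}}

```text
time_s: 30.35
tcp_pos: [0.5994, -0.1389, 0.0176]
ee_rot: [2.221, 2.22, 0.001]
wrist_force: [-1.0, 0.0, 5.7]
finger_gap: 0.0393
grip_force: 25.9
```

Contact is made. I'm releasing the part and retreating up and back toward the robot.

Emit:
{"fn": "send_rows", "kwargs": {
  "moves": "0 0 0 0 0;-0.3 0 0 0 0;-0.6 0 0 0 0;-0.6 0 0 -10 0;-0.6 0 0 -40 0;-0.6 0 0 -50 0;-0.6 0 0 -50 0;-0.6 0 -40 0 0;-0.6 0 -40 0 0;-0.6 0 -40 0 0;-0.6 0 0 0 0;-0.6 0 0 0 0"
}}

```text
time_s: 31.85
tcp_pos: [0.4799, -0.1389, 0.1675]
ee_rot: [2.221, 2.22, 0.002]
wrist_force: [0.8, -0.5, 0.1]
finger_gap: 0.0681
grip_force: 0.0
```

```bash
python3 - <<'E'
from h import *
from rig import arm
s=arm.sense();t=arm.capture("top")["image"][140:255,180:460];d=arm.capture("side")["image"][100:350,200:480]
cv2.imwrite("pics/fin.png",np.vstack([cv2.resize(t,(560,230)),cv2.resize(d,(392,350)).__class__(0) if 0 else cv2.copyMakeBorder(cv2.resize(d,(392,350)),0,0,0,168,0)])[:,:,::-1])
E
```

```text
(no output)
```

View pics/fin.png

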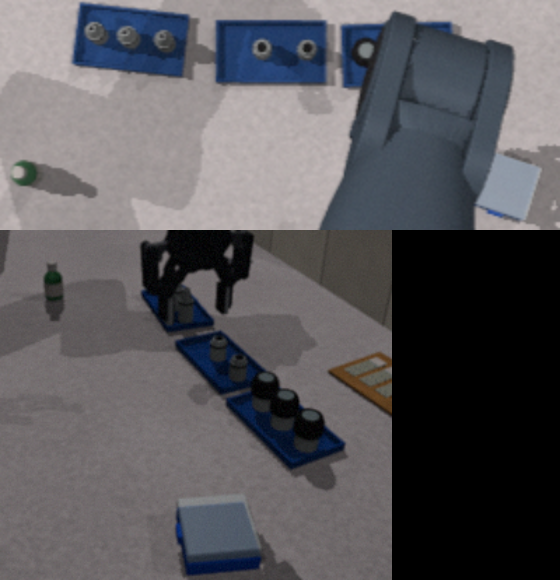

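All parts stand upright in the right trays: long at top left, short in the middle, and eyepieces in the right tray of the side view. The box and bottle are where they were.

```bash
python3 -c "
from rig import arm
print(arm.hand_in())"
```

```text
the job is handed in; nothing more can be done
None
```

All five parts stand upright in the trays holding their matching samples; the slide box and cleaner bottle were left where they were, and I handed the job in at about 32 s of the 120 s allowed.

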